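# Lift a tea nugget over the cup with spring tongs

### The arm

A 7-joint arm with a two-finger parallel gripper is mounted at the origin on the work surface. World frame = base frame: x ahead of the robot, y to its left, z up, the work surface at z = 0. Lengths are in m, angles in rad, forces in N, time in s.
With the tool pointing down it reaches from about 0.4 to 0.875 m from the base axis. Payload 19.3 kg.
Tool frame: the origin (TCP) lies at the very end of the fingers, on their centre line; the grasp point (between the pads) lies 19 mm behind it; z points along the fingers, y is the line along which they close (so a half turn about z gives the same grasp; the last joint's range is limited). The gripper opens to 85 mm and grips with 20 to 120 N. Pads are 22 mm wide; open, the fingers measure 114 mm over their backs; the gripper's body (76 mm by 85 mm) begins 54 mm behind the grasp point. The pads swing forward as they close: fully open they stand 13 mm farther back than shut.
Start: joints at [1.104, 0.521, -0.036, 1.599, 0.021, 1.021, -0.113], TCP at [0.242, -0.576, 0.231] pointing down, gripper open.
Joint ranges: [-2.91, 2.91], [-0.3, 2.13], [-1.5, 1.42], [0.17, 2.43], [-1.26, 4.41], [0.16, 1.93], [-2.52, 2.52]. Speed limits (rad/s): [1.89, 1.89, 2.39, 2.39, 3.01, 3.01, 3.01].

### API

Orientations are given as [roll, pitch, yaw] about the fixed x, y, z axes, in that order (R = Rz(yaw) Ry(pitch) Rx(roll)).
In Python, from workcell import bot gives the robot as it stands.
- The arm moves only by the shell command python3 -m crank 'ROWS' [FORCE]. ROWS is a JSON object of lists of equal length, an entry for each row: "travel": the shift along the world's x, y, z in cm, a list of three; "turn": the turn, a rotation vector about the world's x, y, z in degrees, a list of three; "gripper": the closure, from 0 (fully open) to 1 (shut). A call has exactly 5 rows; each row is the pose to reach, as a shift and turn from the pose commanded when the call began; what a row does not reach only later rows make up. A row lasts 1/10 s, in which the tool goes at most 50 mm and 8.59 degrees, less where a joint would pass 70% of its speed; a pose out of reach is approached as far as the arm can. A call with a gripper value outside its range is refused whole. The fingers move at their own pace and stop on an object; FORCE is the grip in N (left out, the last holds). Time passes only in rows, so rows that repeat a pose let the fingers close, or fill a call up. It gives the time, the measured TCP pose, the force, the opening and the grip force at its end, in the units of the state.
- bot.observe(): the state, without advancing time (a new reading comes with each control period).
- bot.grab_frame(name): name is "scene" or "top" or "wrist"; returns a dict with "pixels" (480x640x3 uint8, red, green, blue), "fx", "fy", "cx", "cy" (pixels), "extrinsics" (4x4, takes a point from world to camera coordinates). Camera axes: x right, y down, z forward; pixel columns grow to the right and rows downward; lengths in m; the calibration is good to about 2 mm. A picture is of the moment at which its call begins. There is no depth.
- bot.job_done(): hands the job in; it is judged then, once.
The state is a dict: "clock": time; "qpos": joint angles; "qd": joint speeds; "joint_efforts": joint torques, N m; "position": TCP position; "tool_rot": TCP orientation; "force": force on the tool from outside, world axes, zero at the start; "moment": the same for the moment, N m; "grip_width": finger opening in m; "finger_force": force on a finger pad.
Only numpy, scipy, OpenCV 4.12 (cv2) and the standard library are available. Lean on these libraries where they do the work, as an engineer would, in place of code of your own. Each camera call takes 0.05 s, during which the arm holds its last target. There are 200 camera calls.

### The job

Pick up the spring tongs from the wooden spoon rest, close them on the dark pressed-tea nugget that stands on an orange cork block, and finish while still holding it in the squeezed tongs, centred over the white cup and at least 3 cm above its rim. The tea must not be touched by the robot itself, only by the tongs, and the cup, jar, brass bowl, stopwatch and the empty cork block stay where they are.

Things in the scene. Friction and masses are not known exactly. Their poses are not given: they have to be found in the camera images.
- tongs: Steel spring tongs, 80 g, lying on edge (arms side by side, swinging level): 208 mm long, 20 mm tall, 58 mm wide over the green cushions when open. Origin: centre line, underside, midway along the cushions (-25 to +25 mm in x), near the centre of mass. x to the tips, y to the left arm, z up. Green tip pads at x = 77 to 103 mm, hinges at x = -90, y = +-18 mm, closed end at x = -108 mm.
- tongs_left: Left (+y) arm of the tongs, 190 x 20 mm strip, origin on its hinge at the underside, x to its tip, z up. Squeezing the cushions shuts both arms equally, against springs: about 5 N on each cushion to start, 6.5 N when the tips meet the nugget (cushions then about 44 mm wide, arms nearly parallel). Squeezed less, they spring open again; the tips never close below 12 mm.
- tongs_right: Right (-y) arm of the tongs, mirror image of the left. Untouched, the tips stand open about 60 mm; the tip gap shrinks about 2 mm for every 1 mm at the cushions.
- tip_left (a point): Middle of the inner face of the left arm's tip pad (pad 26 mm long, 20 mm tall), 10 mm above the tongs' underside, about 90 mm ahead of the tongs' origin. The midpoint of the two tip points is where the nugget should be.
- tip_right (a point): Middle of the inner face of the right arm's tip pad.
- rest: Coconut wood spoon rest, a dark flat slab with round ends, 250 x 90 x 14 mm, fixed. Origin: centre of its underside, long side along x. The tongs lie along it on its flat top, 14 mm above the work surface; beneath the cushions it reaches 45 mm either side of its centre line.
- nugget: Dark pressed-tea nugget, a hard round puck 32 mm across (straight side from 4 to 17 mm up, edges bevelled), 22 mm high, about 20 g, standing on a cork block. Origin: centre of its underside.
- block_tea: Orange cork block, 50 x 50 x 40 mm high, about 90 g, loose, with the nugget on its top. Origin: centre of its underside.
- block_spare: The same kind of orange cork block, 50 x 50 x 40 mm high, empty. Origin: centre of its underside. To be left alone.
- cup: White open cup without handle, 90 mm across at the rim, 60 mm high, wall 4 mm, 220 g, loose. Origin: centre of its underside.
- cup_rim (a point): Centre of the cup's mouth, at rim height (60 mm above the work surface).
- jar: Jade-green glass jar with cap, 66 mm across, 95 mm high. Origin: centre of its underside. To be left alone.
- bowl: Brass singing bowl on a round wooden base, 100 mm across, 70 mm high in all. Origin: centre of its underside. To be left alone.
- stopwatch: Black plastic stopwatch lying on its back, 58 mm across, 18 mm high, with a red button on its edge. Origin: centre of its underside. To be left alone.
Things that resemble listed ones, but are neither listed nor needed, are in the scene too. Leave any blue or purple look-alike of the tongs alone. Leave any blue look-alike of the cup alone.

How it is judged:
By the outcome, as a careful person would: the job done as asked, in the order asked, and still so for the second after the job is handed in, while the arm keeps its last pose, push and grip.
It also fails if it takes over 42 s, if anything falls off the work surface, if the arm or the gripper's body presses on something with over 40 N, if the wrist force passes 120 N, or if a joint passes its speed limit or range.

## Working session

There is one attempt and no reset: what is moved stays moved. The work goes in short steps, Python scripts to look and compute and a shell command to move; the robot and the scene stay as the last step left them, time stands still between calls to the robot, and variables do not carry over. Pictures are saved under pics/ and viewed, at most 10 in all, crops included, and the job is handed in when it is done.

```bash
mkdir -p pics
cat > h.py <<'E'
import numpy as np, cv2, json
from workcell import bot
def snap(n,f):
    g=bot.grab_frame(n); cv2.imwrite(f'pics/{f}.png',g['pixels'][:,:,::-1])
    json.dump({k:(np.array(g[k]).tolist()) for k in('fx','fy','cx','cy','extrinsics')},open(f'pics/{f}.json','w'))
def ray(f,u,v,z):
    g=json.load(open(f'pics/{f}.json'));E=np.array(g['extrinsics']);R,t=E[:3,:3],E[:3,3]
    c=-R.T@t;d=R.T@np.array([(u-g['cx'])/g['fx'],(v-g['cy'])/g['fy'],1]);return c+d*(z-c[2])/d[2]
def proj(f,p):
    g=json.load(open(f'pics/{f}.json'));E=np.array(g['extrinsics']);q=E[:3,:3]@np.array(p)+E[:3,3]
    return np.array([g['fx']*q[0]/q[2]+g['cx'],g['fy']*q[1]/q[2]+g['cy']])
E
python3 - <<'E'
from h import *
snap('top','top0');snap('scene','scene0')
s=bot.observe();print(s)
for f in('top0','scene0'):
    g=json.load(open(f'pics/{f}.json'));E=np.array(g['extrinsics']);print(f,g['fx'],-E[:3,:3].T@E[:3,3],E[2,:3])
E
```

```text
{'clock': 0.1, 'qpos': array([ 1.10381105,  0.52196514, -0.03633059,  1.5999182 ,  0.02120524,
        1.02105108, -0.11278229]), 'qd': array([-0.00112074, -0.00115327,  0.00056347, -0.00135134, -0.00105594,
       -0.00103529, -0.00098831]), 'joint_efforts': array([ 7.29926032e-03, -9.28485560e+01,  1.98571466e+00, -3.70534265e+01,
        1.81434798e-02,  5.38277745e-03, -3.32668992e-05]), 'position': array([ 0.24140168, -0.57620405,  0.23078829]), 'tool_rot': array([-3.14063831e+00,  6.67937419e-05,  3.96796918e-01]), 'force': array([ 0.18604114,  0.31380638, -0.7462499 ]), 'moment': array([ 0.01365316, -0.02425674,  0.03607196]), 'finger_force': 0.0, 'grip_width': 0.08548801277523246}
top0 433.616962610114 [ 0.40021155 -0.05120296  0.85033655] [ 0.22148332 -0.00154584 -0.97516294]
scene0 624.9060871063749 [1.49561461 0.78729283 0.86075365] [-0.61816194 -0.57127858 -0.53992277]
```

View pics/top0.png

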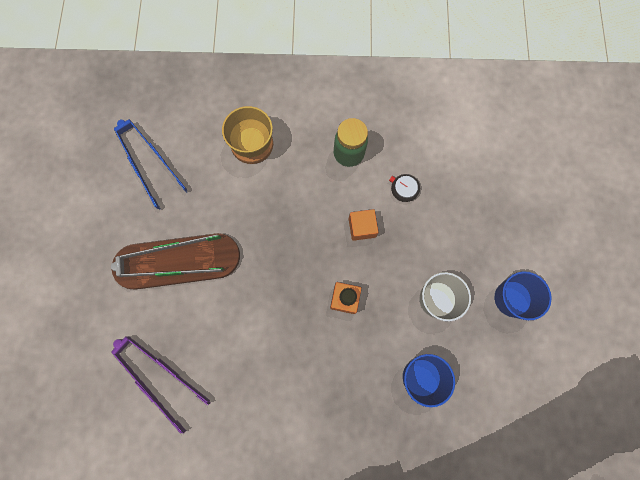

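View pics/scene0.png

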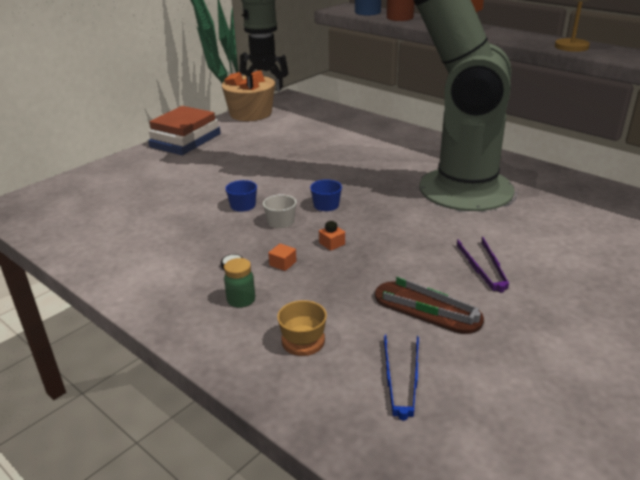

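The top view shows the tongs on the rest (closed end at about (118,266), tips near (220,238)/(220,269)). The nugget is at (348,296), the white cup at (446,296) and the spare block at (364,224). The arm is out of view. I'll enlarge the key area.

Run:
```python
import cv2,numpy as np
i=cv2.imread('pics/top0.png')
a=cv2.resize(i[220:300,105:245],None,fx=5.5,fy=5.5,interpolation=cv2.INTER_CUBIC)[:,:770]
cv2.imwrite('pics/c1.png',a)
b=cv2.resize(i[255:335,325:485],None,fx=5,fy=5,interpolation=cv2.INTER_CUBIC)
cv2.imwrite('pics/c2.png',b)
```

```text
(no output)
```

View pics/c1.png

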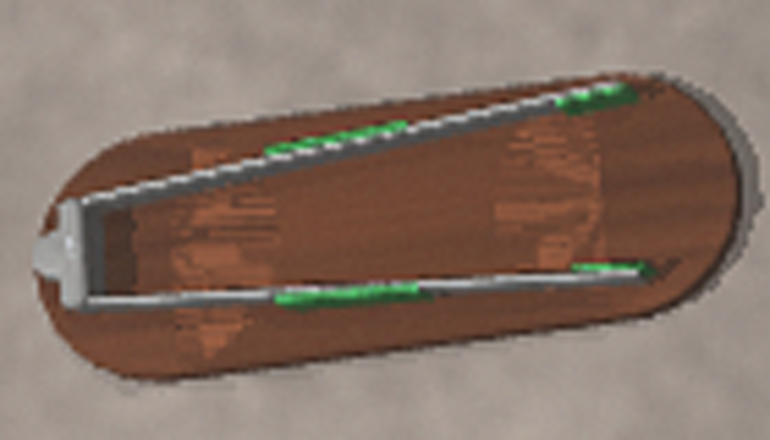

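View pics/c2.png

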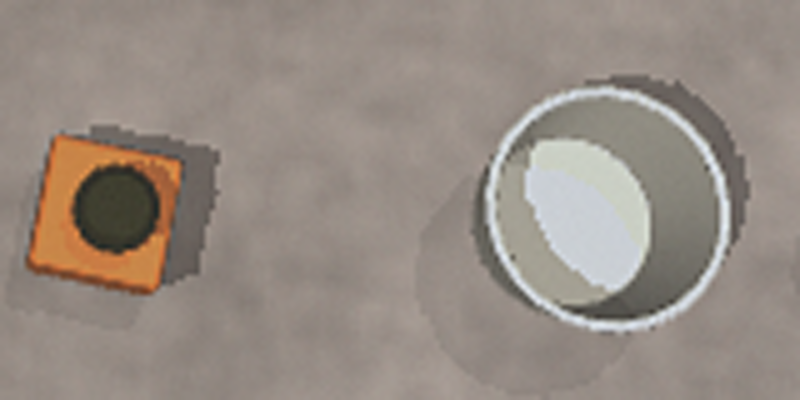

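The crops show the tongs' hinges at about c1 (85,201)/(85,303), cushions spanning x 265–420, and tip pads at (595,98)/(612,270). In c2 the nugget top is centred at (116,208) and the cup rim at (609,209).

Run:
```python
from h import *
c1=lambda u,v,z=.034: ray('top0',105+(u+.5)/5.5-.5,220+(v+.5)/5.5-.5,z)
c2=lambda u,v,z: ray('top0',325+(u+.5)/5-.5,255+(v+.5)/5-.5,z)
P={'knob':c1(36,253),'backL':c1(65,199),'backR':c1(65,308),'cushL0':c1(265,150),'cushL1':c1(405,123),'cushR0':c1(275,299),'cushR1':c1(418,287),
'tipL0':c1(555,98),'tipL1':c1(635,88),'tipR0':c1(572,265),'tipR1':c1(652,266)}
for k,v in P.items(): print(k,(v*1000).round(1))
cl=(P['cushL0']+P['cushL1'])/2; cr=(P['cushR0']+P['cushR1'])/2
tl=(P['tipL0']+P['tipL1'])/2; tr=(P['tipR0']+P['tipR1'])/2
b=(P['backL']+P['backR'])/2; o=(cl+cr)/2;t=(tl+tr)/2
print('origin',o,'tip',t,'back',b,'dist',np.linalg.norm(t-o),np.linalg.norm(b-o),'cush',np.linalg.norm(cl-cr),'tips',np.linalg.norm(tl-tr))
d=t-b;print('yaw',np.degrees(np.arctan2(d[1],d[0])), np.degrees(np.arctan2(*(cl-cr)[[1,0]])))
# rest ends
r0,r1=c1(38,270,.014),c1(742,190,.014);print('rest',r0,r1,(r0+r1)/2,np.degrees(np.arctan2(*(r1-r0)[[1,0]])),np.linalg.norm(r1-r0))
e=[c1(160,132,.014),c1(650,73,.014)];print(np.degrees(np.arctan2(*(e[1]-e[0])[[1,0]])))
n=c2(116,208,.062);print('nug',n,'diam',np.linalg.norm(c2(73,208,.062)-c2(159,208,.062)))
B=[c2(*p,.04) for p in[(55,134),(184,160),(155,291),(29,266)]];print('block',np.mean(B,0),[np.linalg.norm(B[i]-B[i-1]).round(4) for i in range(4)],np.degrees(np.arctan2(*(B[0]-B[3])[[1,0]])))
print('cup',c2(609,209,.06),np.linalg.norm(c2(486,209,.06)-c2(731,209,.06)))
for k,(u,v,z) in {'jar':(352,132,.095),'bowl':(248,131,.07),'sw':(406,187,.018),'spare':(364,222,.04),'blue1':(430,378,.06),'blue2':(524,294,.06),'purple':(180,370,.02)}.items(): print(k,ray('top0',u,v,z).round(3))
```

```text
knob [531.6 340.7  34. ]
backL [550.8 333.1  34. ]
backR [512.7 328.4  34. ]
cushL0 [569.8 265.7  34. ]
cushL1 [580.6 217.8  34. ]
cushR0 [517.5 256.6  34. ]
cushR1 [522.8 207.9  34. ]
tipL0 [590.8 166.1  34. ]
tipL1 [595.1 138.3  34. ]
tipR0 [531.7 155.5  34. ]
tipR1 [532.  127.8  34. ]
origin [0.5476412  0.23699944 0.034     ] tip [0.56238016 0.14689886 0.034     ] back [0.53171328 0.33074077 0.034     ] dist 0.09129814327791999 0.09508488623047323 cush 0.055879193270695085 tips 0.06204933006470914
yaw -80.52962173372303 9.752914822727094
rest [0.52871738 0.34886344 0.014     ] [0.56334548 0.10206346 0.014     ] [0.54603143 0.22546345 0.014     ] -82.01306135361276 0.2492174475798994
-81.51202764714478
nug [ 0.48088226 -0.10778458  0.062     ] diam 0.031220544616044062
block [ 0.48145013 -0.10556116  0.04      ] [np.float64(0.0502), np.float64(0.0493), np.float64(0.05), np.float64(0.0475)] -10.303426273330528
cup [ 0.48481502 -0.28756279  0.06      ] 0.0894264064165083
jar [ 0.788 -0.111  0.095]
bowl [0.798 0.091 0.07 ]
sw [ 0.709 -0.228  0.018]
spare [ 0.627 -0.14   0.04 ]
blue1 [ 0.342 -0.253  0.06 ]
blue2 [ 0.492 -0.43   0.06 ]
purple [0.343 0.197 0.02 ]
```

```bash
python3 -m crank '{"travel":[[2,3.8,0],[4,7.6,0],[6,11.4,0],[8,15.2,0],[10,19,0]],"turn":[[0,0,3.8],[0,0,7.6],[0,0,11.4],[0,0,15.2],[0,0,19]],"gripper":[0,0,0,0,0]}' 20
python3 -m crank '{"travel":[[2,4,0],[4,8,0],[6,12,0],[8,16,0],[10,20,0]],"turn":[[0,0,4],[0,0,8],[0,0,12],[0,0,16],[0,0,20]],"gripper":[0,0,0,0,0]}'
```

```text
clock: 0.6
position: [0.3419, -0.3848, 0.2312]
tool_rot: [-3.141, 0.0, 0.731]
force: [1.2, -0.7, -1.4]
grip_width: 0.0854
finger_force: 0.0
clock: 1.1
position: [0.4419, -0.1848, 0.2313]
tool_rot: [-3.142, 0.0, 1.08]
force: [1.9, -1.2, -0.7]
grip_width: 0.0856
finger_force: 0.0
```

```bash
python3 -m crank '{"travel":[[1.2,4.2,0],[2.4,8.4,0],[3.6,12.6,0],[4.8,16.8,0],[6,21,0]],"turn":[[0,0,4],[0,0,8],[0,0,12],[0,0,16],[0,0,20]],"gripper":[0,0,0,0,0]}'
python3 -m crank '{"travel":[[1.2,4.5,0],[2.4,9,-1],[3.6,13.5,-3],[4.6,18,-4],[4.6,21.2,-5]],"turn":[[0,0,4],[0,0,8],[0,0,12],[0,0,16],[0,0,17.6]],"gripper":[0,0,0,0,0]}'
python3 - <<'E'
from h import *
snap('wrist','w1');s=bot.observe();print(s['position'],s['tool_rot'])
for n,p in {'o':(.5476,.237,.034),'tip':(.5624,.1469,.034)}.items(): print(n,proj('w1',p))
E
```

```text
clock: 1.6
position: [0.5016, 0.0252, 0.2312]
tool_rot: [-3.141, 0.0, 1.429]
force: [0.7, -1.0, -0.6]
grip_width: 0.0856
finger_force: 0.0
clock: 2.1
position: [0.5476, 0.2386, 0.1802]
tool_rot: [-3.141, -0.001, 1.738]
force: [-0.3, -1.2, 0.0]
grip_width: 0.0851
finger_force: 0.0
[0.545627   0.24334204 0.17888531] [-3.13932037 -0.00344845  1.74284647]
o [316.77518766 223.47496771]
tip [316.38281536 324.29228775]
```

View pics/w1.png

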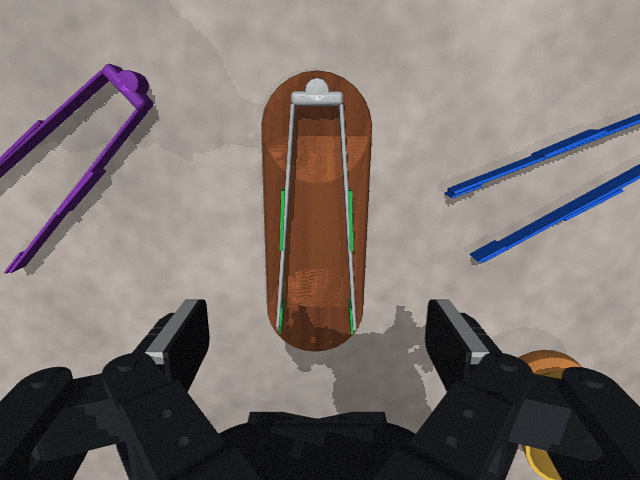

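The wrist view shows the tongs lying between the fingers and aligned vertically. The cushions are centred at about (318,220) and the tips at about (316,320), with the decoys clear to either side. The arm was still settling, so I'll descend partway and re-measure with the green cushions.

```bash
python3 -m crank '{"travel":[[0,0,-2],[0,0,-4],[0,0,-6],[0,0,-6],[0,0,-6]],"turn":[[0,0,0],[0,0,0],[0,0,0],[0,0,0],[0,0,0]],"gripper":[0,0,0,0,0]}'
python3 - <<'E'
from h import *
for n,f in(('wrist','w2'),('top','t2')):
    snap(n,f)
    i=cv2.imread(f'pics/{f}.png');h=cv2.cvtColor(i,cv2.COLOR_BGR2HSV)
    m=cv2.inRange(h,(45,110,50),(80,255,255));k,l,st,c=cv2.connectedComponentsWithStats(m)
    for a in range(1,k):
        if st[a,4]>15:
            b=st[a];print(f,b,c[a].round(1),ray(f,*c[a],.033).round(4), ray(f,c[a][0],b[1],.033).round(4),ray(f,c[a][0],b[1]+b[3]-1,.033).round(4))
s=bot.observe();print(s['position'],s['tool_rot'],s['qpos'])
E
```

```text
clock: 2.65
position: [0.5474, 0.2356, 0.1215]
tool_rot: [-3.141, -0.0, 1.734]
force: [-0.1, -0.2, -0.1]
grip_width: 0.0851
finger_force: 0.0
w2 [272 196   6  79 338] [274.3 235.2] [0.519  0.2364 0.033 ] [0.5157 0.262  0.033 ] [0.5225 0.2094 0.033 ]
w2 [357 197   6  78 332] [359.5 236.1] [0.5739 0.2448 0.033 ] [0.5689 0.2701 0.033 ] [0.5791 0.2187 0.033 ]
w2 [272 329   7  45 146] [275.2 351. ] [0.5308 0.1504 0.033 ] [0.5285 0.1681 0.033 ] [0.5333 0.132  0.033 ]
w2 [356 329   6  45 155] [358.6 350.9] [0.59   0.1602 0.033 ] [0.5866 0.1776 0.033 ] [0.5936 0.1419 0.033 ]
t2 [153 242  26   6  31] [164.9 244.7] [0.5748 0.2432 0.033 ] [0.5801 0.2438 0.033 ] [0.5703 0.2428 0.033 ]
t2 [156 272  25   4  65] [168.2 273.5] [0.519  0.2313 0.033 ] [0.5219 0.2316 0.033 ] [0.5162 0.231  0.033 ]
[0.54796114 0.23575709 0.12235771] [ 3.14042709e+00 -3.39300767e-04  1.73348839e+00] [-0.15127962  0.65459174 -0.51693259  1.75145415  0.41438735  0.84458767
 -0.6960588 ]
```

```bash
python3 -m crank '{"travel":[[-0.05,0.3,-3],[-0.05,0.3,-6],[-0.05,0.3,-8.5],[-0.05,0.3,-10],[-0.05,0.3,-10.4]],"turn":[[0,0,0],[0,0,0],[0,0,0],[0,0,0],[0,0,0]],"gripper":[0,0,0,0,0]}'
python3 -m crank '{"travel":[[0,0,0],[0,0,0],[0,0,0],[0,0,0],[0,0,0]],"turn":[[0,0,0],[0,0,0],[0,0,0],[0,0,0],[0,0,0]],"gripper":[0.26,0.26,0.26,0.26,0.26]}' 20
```

```text
clock: 3.25
position: [0.5468, 0.2385, 0.0166]
tool_rot: [-3.141, 0.0, 1.734]
force: [-0.8, 0.3, 0.6]
grip_width: 0.0851
finger_force: 0.0
clock: 3.75
position: [0.5473, 0.2386, 0.0177]
tool_rot: [3.141, -0.0, 1.734]
force: [-0.1, -0.0, 0.1]
grip_width: 0.0631
finger_force: 0.0
```

```bash
python3 -m crank '{"travel":[[0,0,-0.1],[0,0,-0.2],[0,0,-0.3],[0,0,-0.4],[0,0,-0.4]],"turn":[[0,0,0],[0,0,0],[0,0,0],[0,0,0],[0,0,0]],"gripper":[0.26,0.26,0.26,0.26,0.26]}'
python3 -m crank '{"travel":[[0,0,0],[0,0,0],[0,0,0],[0,0,0],[0,0,0]],"turn":[[0,0,0],[0,0,0],[0,0,0],[0,0,0],[0,0,0]],"gripper":[0.3,0.33,0.36,0.37,0.37]}'
```

```text
clock: 4.25
position: [0.5469, 0.2385, 0.0131]
tool_rot: [-3.141, 0.0, 1.734]
force: [-0.5, 0.2, -1.7]
grip_width: 0.0632
finger_force: 0.0
clock: 4.75
position: [0.5475, 0.2387, 0.0139]
tool_rot: [3.141, -0.0, 1.734]
force: [0.7, -1.1, 8.5]
grip_width: 0.0538
finger_force: 7.5
```

```bash
python3 -m crank '{"travel":[[0,0,0.3],[0,0,1],[0,0,2],[0,0,3],[0,0,4]],"turn":[[0,0,0],[0,0,0],[0,0,0],[0,0,0],[0,0,0]],"gripper":[0.37,0.37,0.37,0.37,0.37]}'
python3 -m crank '{"travel":[[0,0,1.5],[0,0,3],[0,0,5],[0,0,7],[0,0,7]],"turn":[[0,0,0],[0,0,0],[0,0,0],[0,0,0],[0,0,0]],"gripper":[0.37,0.37,0.37,0.37,0.37]}'
python3 - <<'E'
from h import *
snap('wrist','w3');snap('scene','s3')
a=cv2.imread('pics/w3.png');b=cv2.imread('pics/s3.png')
x=cv2.resize(a,(400,300));y=cv2.resize(b[160:340,340:580],(400,300),interpolation=cv2.INTER_CUBIC)
cv2.imwrite('pics/j3.png',np.hstack([x,y]));print(bot.observe()['position'])
E
```

```text
clock: 5.25
position: [0.5472, 0.2386, 0.0545]
tool_rot: [3.141, -0.0, 1.734]
force: [-0.8, 0.3, -0.7]
grip_width: 0.0536
finger_force: 5.0
clock: 5.75
position: [0.5482, 0.2392, 0.1266]
tool_rot: [3.138, -0.001, 1.734]
force: [0.0, -0.8, -1.5]
grip_width: 0.054
finger_force: 5.0
[0.54721503 0.23848562 0.12400152]
```

View pics/j3.png

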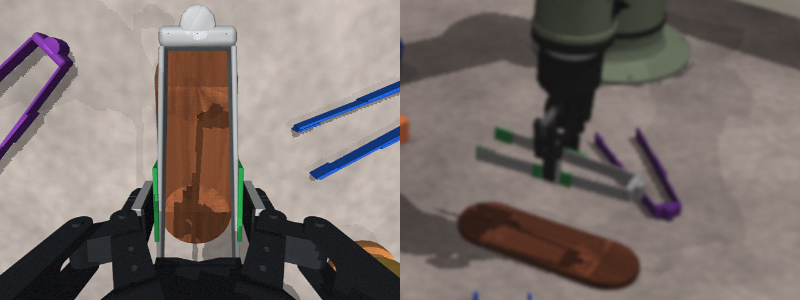

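The tongs are held in the fingers, clear of the rest. The knob is at the top of the wrist view and the far tip pad at about scene pixel (402,240). Next I'll check the tilt against predicted projections.

Run:
```python
from h import *
from scipy.optimize import least_squares
def P(o,yaw,pitch,p):
    c,s=np.cos(yaw),np.sin(yaw);cp,sp=np.cos(pitch),np.sin(pitch)
    R=np.array([[c,-s,0],[s,c,0],[0,0,1]])@np.array([[cp,0,sp],[0,1,0],[-sp,0,cp]])
    return np.array(o)+R@np.array(p)
o=(.547,.239,.1245);y=np.radians(-80.6)
for pit in(-4,0,4):
    q=np.radians(pit)
    print(pit,'s tipR',proj('s3',P(o,y,q,(90,-26,10) if 0 else (.09,-.026,.010))).round(1),'s backtop',proj('s3',P(o,y,q,(-.108,0,.02))).round(1),'w back edge',[proj('w3',P(o,y,q,(-.1,a,.02))).round(1) for a in(-.02,.02)], 'cushL s',proj('s3',P(o,y,q,(0,.027,.010))).round(1))
for f in('s3','w3'):
    i=cv2.imread(f'pics/{f}.png');h=cv2.cvtColor(i,cv2.COLOR_BGR2HSV)
    m=cv2.inRange(h,(45,80,40),(85,255,255));k,l,st,c=cv2.connectedComponentsWithStats(m)
    for a in range(1,k):
        if st[a,4]>15: print(f,st[a],c[a].round(1))
```

```text
-4 s tipR [402.6 239.3] s backtop [487.2 273.7] w back edge [array([250.9,  36.7]), array([375.8,  36.6])] cushL s [430.9 265.7]
0 s tipR [402.1 241.6] s backtop [487.1 270.4] w back edge [array([247.2,  35.5]), array([379.3,  35.4])] cushL s [430.6 265.6]
4 s tipR [401.8 244. ] s backtop [486.8 267.1] w back edge [array([243.3,  36.2]), array([383. ,  36.1])] cushL s [430.3 265.5]
s3 [192   0  34  79 897] [208.1  37.6]
s3 [219   7  17  57 431] [227.2  37.2]
s3 [398 237   9   8  52] [402.  240.8]
s3 [420 259   6   7  31] [422.  262.1]
s3 [436 264   7   7  37] [439.  267.1]
s3 [227 273  26  33 501] [242.4 289.9]
w3 [ 244  256   11  131 1003] [248.9 323. ]
w3 [380 256  10 131 997] [384.2 322.8]
```

```bash
python3 -m crank '{"travel":[[-0.4,-1.3,0],[-1.2,-3.9,0],[-2.1,-6.8,0],[-3.1,-9.8,0],[-4.1,-12.9,0]],"turn":[[0,0,0],[0,0,0],[0,0,0],[0,0,0],[0,0,0]],"gripper":[0.37,0.37,0.37,0.37,0.37]}'
python3 -m crank '{"travel":[[-1,-3,0],[-2,-6.4,0],[-3,-9.3,0],[-3.7,-11.5,0],[-4,-12.9,0]],"turn":[[0,0,0],[0,0,0],[0,0,0],[0,0,0],[0,0,0]],"gripper":[0.37,0.37,0.37,0.37,0.37]}'
python3 -m crank '{"travel":[[0,0,-0.5],[0,0,-1.5],[0,0,-2.5],[0,0,-3],[0,0,-3]],"turn":[[0,0,0],[0,0,0],[0,0,0],[0,0,0],[0,0,0]],"gripper":[0.37,0.37,0.37,0.37,0.37]}'
python3 - <<'E'
from h import *
snap('top','t4');snap('scene','s4')
a=cv2.imread('pics/t4.png');b=cv2.imread('pics/s4.png')
x=cv2.resize(a[220:320,280:380],(400,400),interpolation=cv2.INTER_CUBIC);y=cv2.resize(b[185:265,300:380],(400,400),interpolation=cv2.INTER_CUBIC)
cv2.imwrite('pics/j4.png',np.hstack([x,y]));s=bot.observe();print(s['position'],s['tool_rot'],s['force'])
E
```

```text
clock: 6.35
position: [0.5047, 0.1076, 0.1226]
tool_rot: [-3.14, 0.0, 1.734]
force: [0.9, -0.9, -1.5]
grip_width: 0.0543
finger_force: 5.0
clock: 6.85
position: [0.4642, -0.0221, 0.1227]
tool_rot: [-3.14, 0.001, 1.732]
force: [0.2, 0.0, -0.8]
grip_width: 0.0537
finger_force: 5.0
clock: 7.35
position: [0.4655, -0.0187, 0.0922]
tool_rot: [-3.14, -0.001, 1.735]
force: [0.5, -0.4, -0.9]
grip_width: 0.054
finger_force: 5.0
[ 0.46599168 -0.01894657  0.09314905] [-3.14121215e+00 -2.28245409e-04  1.73458014e+00] [ 0.75848161  0.06035885 -0.18734167]
```

View pics/j4.png

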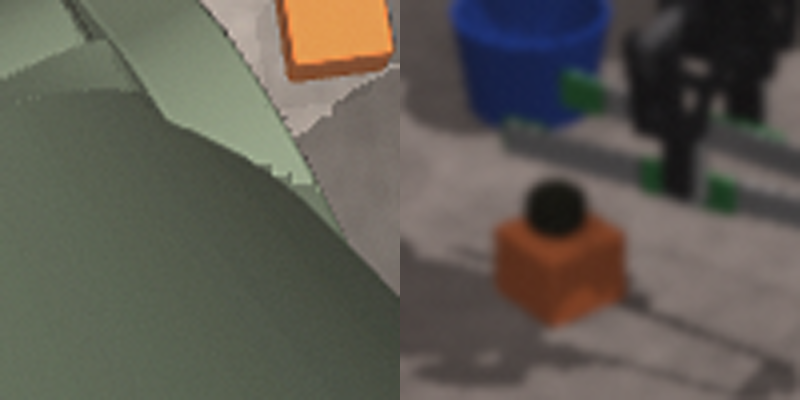

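The top view is blocked by the arm. The scene view shows the tips above and beside the nugget, with the far tip pad at scene (336,202.6), the near tip end at about (400,211) in the composite and the nugget at (331,226.6). I'll compare these with the predictions.

Run:
```python
from h import *
y=np.radians(-80.6);c,s=np.cos(y),np.sin(y);R=np.array([[c,-s,0],[s,c,0],[0,0,1]])
T=lambda p:proj('s4',np.array((.466,-.0185,.094))+R@np.array(p)).round(1)
print('tipR in',T((.09,-.026,.010)),'tipL end top',T((.103,.027,.02)),'tipL end bot',T((.103,.027,.0)),'cushL',T((0,.027,.01)))
print('nugget mid',proj('s4',(.481,-.1078,.051)),'block top',[proj('s4',np.array((.4815,-.1056,.04))+np.array(d)) for d in((.0291,.0203,0),(-.0291,-.0203,0))])
for f in('s4',):
    i=cv2.imread(f'pics/{f}.png');h=cv2.cvtColor(i,cv2.COLOR_BGR2HSV)
    m=cv2.inRange(h,(45,80,40),(85,255,255));k,l,st,cc=cv2.connectedComponentsWithStats(m)
    for a in range(1,k):
        if st[a,4]>8: print(st[a],cc[a].round(1))
    m=(i.max(2)<75).astype(np.uint8);m[:218]=0;m[234:]=0;m[:,:322]=0;m[:,342:]=0
    q=np.argwhere(m);print('nug px',q.mean(0)[::-1],q.min(0),q.max(0))
```

```text
tipR in [336.1 203.5] tipL end top [320.3 207.7] tipL end bot [320.5 214.8] cushL [356.9 222. ]
nugget mid [330.70105839 226.25207839] block top [array([329.79121041, 237.75307316]), array([332.72950965, 223.21812936])]
[192   0  34  79 908] [208.1  37.8]
[219   6  17  58 438] [227.2  37.3]
[332 200   8   7  44] [335.8 203.1]
[349 218   3   5  14] [350.1 219.9]
[362 221   5   6  25] [363.9 223.4]
[227 273  26  33 477] [242.6 289.9]
nug px [331.07317073 226.08130081] [218 325] [232 341]
```

```bash
python3 -m crank '{"travel":[[0,0,-0.7],[0,0,-1.7],[0,0,-2.7],[0,0,-3.7],[0,0,-4.2]],"turn":[[0,0,0],[0,0,0],[0,0,0],[0,0,0],[0,0,0]],"gripper":[0.37,0.37,0.37,0.37,0.37]}'
python3 -m crank '{"travel":[[0,0,-0.2],[0,0,-0.4],[0,0,-0.6],[0,0,-0.6],[0,0,-0.6]],"turn":[[0,0,0],[0,0,0],[0,0,0],[0,0,0],[0,0,0]],"gripper":[0.37,0.37,0.37,0.37,0.37]}'
python3 -m crank '{"travel":[[0,0,0],[0,0,0],[0,0,0],[0,0,0],[0,0,0]],"turn":[[0,0,0],[0,0,0],[0,0,0],[0,0,0],[0,0,0]],"gripper":[0.4,0.42,0.44,0.46,0.48]}' 20
python3 -m crank '{"travel":[[0,0,0],[0,0,0],[0,0,0],[0,0,0],[0,0,0]],"turn":[[0,0,0],[0,0,0],[0,0,0],[0,0,0],[0,0,0]],"gripper":[0.5,0.52,0.55,0.6,0.6]}' 25
python3 - <<'E'
from h import *
snap('scene','s5')
b=cv2.imread('pics/s5.png');cv2.imwrite('pics/j5.png',cv2.resize(b[185:265,290:390],(600,480),interpolation=cv2.INTER_CUBIC));s=bot.observe();print(s['position'],s['grip_width'],s['finger_force'])
E
```

```text
clock: 7.95
position: [0.4655, -0.0194, 0.05]
tool_rot: [-3.14, -0.0, 1.734]
force: [-0.2, 0.7, -0.8]
grip_width: 0.0539
finger_force: 5.0
clock: 8.45
position: [0.4661, -0.0195, 0.0455]
tool_rot: [3.141, 0.0, 1.734]
force: [-0.2, 0.2, -0.9]
grip_width: 0.0539
finger_force: 5.0
clock: 8.95
position: [0.466, -0.0194, 0.0453]
tool_rot: [3.142, -0.0, 1.734]
force: [0.4, 0.2, -1.3]
grip_width: 0.0447
finger_force: 7.5
clock: 9.45
position: [0.466, -0.0194, 0.0453]
tool_rot: [-3.142, -0.0, 1.734]
force: [1.2, -0.1, -0.2]
grip_width: 0.0434
finger_force: 25.8
[ 0.46604898 -0.0194072   0.04529359] 0.04350636767792214 25.825698673725128
```

View pics/j5.png

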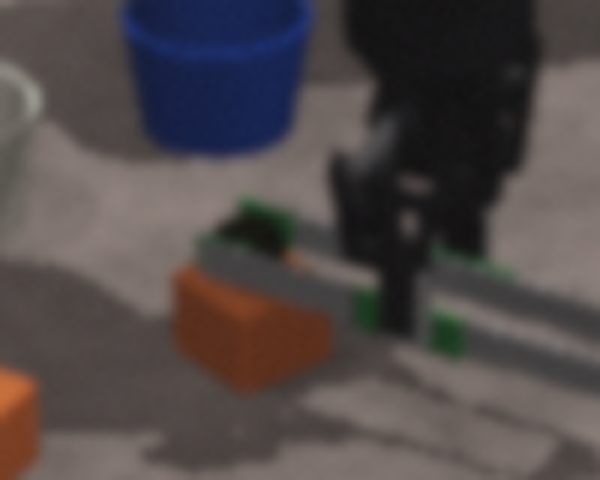

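The tongs are closed on the nugget at its mid-height. The grip stopped at 43.4 mm and 25 N, the block is undisturbed, and the nugget is between the pads at about (255,235) in the crop. Next I'll lift.

```bash
python3 -m crank '{"travel":[[0,0,0.4],[0,0,1],[0,0,2],[0,0,3],[0,0,4]],"turn":[[0,0,0],[0,0,0],[0,0,0],[0,0,0],[0,0,0]],"gripper":[0.6,0.6,0.6,0.6,0.6]}'
python3 -m crank '{"travel":[[0,0,1],[0,0,2],[0,0,3],[0,0,4],[0,0,4.5]],"turn":[[0,0,0],[0,0,0],[0,0,0],[0,0,0],[0,0,0]],"gripper":[0.6,0.6,0.6,0.6,0.6]}'
python3 -m crank '{"travel":[[0,-1,0],[0,-3,0],[0.1,-5,0],[0.2,-7.5,0],[0.2,-10,0]],"turn":[[0,0,0],[0,0,0],[0,0,0],[0,0,0],[0,0,0]],"gripper":[0.6,0.6,0.6,0.6,0.6]}'
python3 -m crank '{"travel":[[0,-2.5,0],[0.1,-4.8,0],[0.2,-6.6,0],[0.2,-7.6,0],[0.2,-8,0]],"turn":[[0,0,0],[0,0,0],[0,0,0],[0,0,0],[0,0,0]],"gripper":[0.6,0.6,0.6,0.6,0.6]}'
python3 -m crank '{"travel":[[0,0,0],[0,0,0],[0,0,0],[0,0,0],[0,0,0]],"turn":[[0,0,0],[0,0,0],[0,0,0],[0,0,0],[0,0,0]],"gripper":[0.6,0.6,0.6,0.6,0.6]}'
python3 - <<'E'
from h import *
snap('scene','s6');snap('top','t6')
b=cv2.imread('pics/s6.png');t=cv2.imread('pics/t6.png')
cv2.imwrite('pics/j6.png',np.hstack([cv2.resize(b[140:270,210:370],(400,325),interpolation=cv2.INTER_CUBIC),cv2.resize(t[220:350,330:490],(400,325),interpolation=cv2.INTER_CUBIC)]))
s=bot.observe();p=s['position'];print(p,s['grip_width'],s['finger_force'],s['tool_rot'])
n=p+np.array([.0147,-.0883,0]);n[2]=p[2]+.0085
print('nug exp',n,'px scene',proj('s6',n),'top',proj('t6',n+[0,0,.011]),'cup rim c',proj('s6',(.4848,-.2876,.06)),proj('t6',(.4848,-.2876,.06)))
E
```

```text
clock: 10.0
position: [0.4661, -0.0195, 0.0864]
tool_rot: [3.141, 0.0, 1.733]
force: [-0.6, 0.3, -1.5]
grip_width: 0.0433
finger_force: 25.8
clock: 10.5
position: [0.4663, -0.0194, 0.1314]
tool_rot: [3.141, 0.0, 1.734]
force: [0.3, -0.5, -1.5]
grip_width: 0.0435
finger_force: 25.8
clock: 11.0
position: [0.4677, -0.121, 0.1299]
tool_rot: [-3.141, -0.0, 1.734]
force: [0.7, -0.1, -1.7]
grip_width: 0.0435
finger_force: 25.8
clock: 11.5
position: [0.4695, -0.2005, 0.1299]
tool_rot: [-3.141, -0.0, 1.732]
force: [1.0, 0.8, -0.0]
grip_width: 0.0434
finger_force: 25.8
clock: 12.0
position: [0.4701, -0.1991, 0.1304]
tool_rot: [3.142, 0.0, 1.734]
force: [-0.3, 0.0, -1.2]
grip_width: 0.0437
finger_force: 25.8
[ 0.47004726 -0.19927968  0.13031193] 0.043548331490618535 25.756621062755585 [-3.14158754e+00  1.82002028e-05  1.73394623e+00]
nug exp [ 0.48474726 -0.28757968  0.13881193] px scene [277.19915942 175.31122128] top [462.72931636 290.8699652 ] cup rim c [278.94339273 201.90829862] [446.42076887 296.40873072]
```

View pics/j6.png

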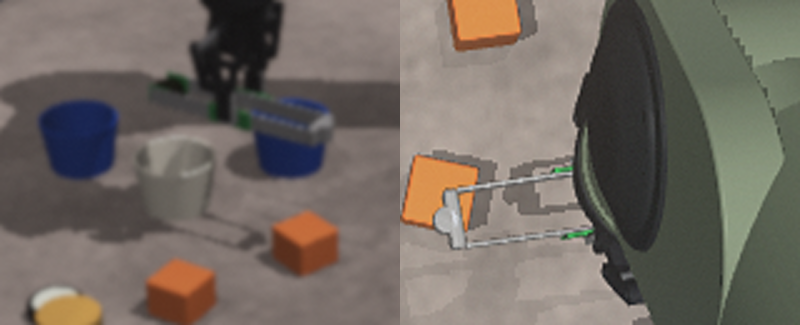

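The tea block is empty. The tongs' tips are over the cup mouth, with dark tea showing between the pads at about (176,85) in the crop, or scene (280,174). I'll do one numeric check of the tip position.

Run:
```python
from h import *
y=np.radians(-80.6);c,s=np.cos(y),np.sin(y);R=np.array([[c,-s,0],[s,c,0],[0,0,1]])
T=lambda p:proj('s6',np.array((.470,-.1987,.1294))+R@np.array(p)).round(1)
print('padR top centre',T((.09,-.016,.02)),'padR ends top',T((.077,-.017,.02)),T((.103,-.017,.02)),'tipL end top/bot',T((.103,.019,.02)),T((.103,.019,0)),'nug top',T((.09,0,.02)))
b=cv2.imread('pics/s6.png');h=cv2.cvtColor(b,cv2.COLOR_BGR2HSV);m=cv2.inRange(h,(45,80,40),(85,255,255));k,l,st,cc=cv2.connectedComponentsWithStats(m)
for a in range(1,k):
    if 140<cc[a][1]<200 and st[a,4]>4: print(st[a],cc[a].round(1))
cv2.imwrite('pics/j7.png',cv2.resize(b[160:220,250:330],(800,600),interpolation=cv2.INTER_CUBIC))
```

```text
padR top centre [280.6 169.3] padR ends top [284.9 170.2] [276.7 168.1] tipL end top/bot [268.6 173.4] [269.1 180.3] nug top [277.  171.6]
[279 171   6   4  10] [282.1 172.2]
[294 182   3   6  14] [294.9 184.1]
[306 185   4   6  21] [307.3 187.8]
```

View pics/j7.png

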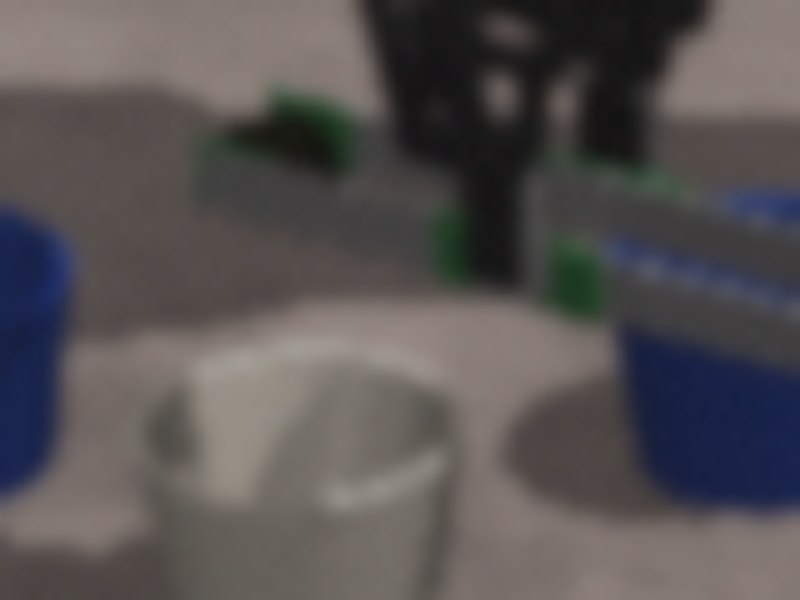

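The nugget is held between the tip pads at scene (278,174), directly over the cup mouth centred at (279.5,202.5). Both are within a pixel or two of prediction, so I'm handing in.

```bash
python3 -c "
from workcell import bot
print(bot.job_done())"
```

```text
the job is handed in; nothing more can be done
None
```

The job is handed in: the tongs, squeezed at about 26 N, hold the tea nugget over the white cup, about 7 cm above the rim and within about 3 mm of centre by the camera check; the cup was seen in place and no move was made near the other objects.

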